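Fit a drilled flange over the studs of a tilted welding positioner

TASK

Take the flange with the four bolt holes off the bench and mount it on the tilted face of the welding positioner, boss outwards: over the centre spigot, turned until its holes find the four studs, and pushed fully home flat against the face. Let go of it there, and leave the undrilled blank and everything else lying on the bench where it is.

Things in the scene. Friction and masses are not known exactly. Their poses are not given: they have to be found in the camera images.
- flange: The flange to mount: loose aluminium, 0.45-0.75 kg, lying flat, boss up. Round plate 140 mm in diameter, 12 mm thick, bore 30 mm in diameter right through. Four through bolt holes 12.5 mm in diameter, every 90 degrees on a circle of 50 mm radius. Origin: centre of the plate's underside; z along the axis out of the boss; x and y each point at a bolt hole.
- boss (a point): Centre of the top of the flange's boss, 56 mm above the plate's underside, axes as the flange's. The boss is eight-sided, 48 mm across flats, on top of the 12 mm plate; a flat faces x, y and each diagonal (every 45 degrees). Grip it by two opposite flats, tips at least 20 mm above the underside: once mounted, the studs reach 18 mm above it.
- face (a point): Centre of the flat round face (152 mm in diameter) of the positioner's turntable, 150 mm above the bench. z points out of the face along the spigot, leaning 30 degrees from vertical, roughly towards the robot; x points up the slope, away from the robot; y is level. The point does not turn with the turntable. With holes off the studs the flange stops 18 mm above the face; aligned, it slides to it.
- spigot_tip (a point): Centre of the end of the centre spigot, 44 mm out from the face; axes as face. The spigot is 28 mm in diameter and tapers over its last 10 mm to 16 mm. Around it on the face stand four studs, 10 mm in diameter, 18 mm long, tapering over the last 4 mm to 5 mm, every 90 degrees on a circle of 50 mm radius.
- positioner: Fixed steel welding positioner, base 160 x 190 mm; origin under the base's centre, straight below the face centre; z up, x away from the robot. Its turntable is clamped (8 N m to turn) at an angle that differs each time and is not reported: the studs may stand at any angle about the axis. See it, or feel it: turn the flange, lightly pressed on the stud tips, until it drops.
- blank: Undrilled blank of the same outline as the flange (140 mm plate, same boss and bore) but with no bolt holes; loose; leave it alone. Origin: centre of its underside.
- wrench: Loose wrench, 190 mm long, lying in front of the positioner. Leave alone. Origin under its middle.
- hammer: Loose hammer, 270 mm long, lying at the back right. Leave alone.
- tube_long: Loose square tube, 240 x 35 x 35 mm, lying at the back left. Leave alone. Origin: centre of its underside.
- tube_short: Loose square tube, 150 x 30 x 30 mm, at the back left. Leave alone. Origin: centre of its underside.
- tin: Loose open tin, 80 mm in diameter, 85 mm high, to the right of the positioner. Leave alone. Origin: centre of its underside.
There are look-alikes about, which are no part of the job. What is shaped like the flange but pink or red is not meant.

How it is judged:
By the outcome, as a careful person would: the job done as asked, in the order asked, and still so for the second after the job is handed in, with the robot touching nothing.
It also fails if it takes over 51 s, if anything falls off the work surface, if the arm or the gripper's body presses on something with over 40 N, if the wrist force passes 120 N, or if a joint passes its speed limit or range.

ROBOT

A 6-joint arm with a two-finger parallel gripper is mounted at the origin on the work surface. World frame = base frame: x ahead of the robot, y to its left, z up, the work surface at z = 0. Lengths are in m, angles in rad, forces in N, time in s.
With the tool pointing down it reaches from about 0.4 to 0.825 m from the base axis. Payload 7 kg.
Tool frame: the origin (TCP) lies at the centre of the arm's flange, where the gripper is bolted on; the fingertips stand 178 mm ahead of it and the grasp point (between the pads) lies 159 mm ahead of it; z points along the fingers, y is the direction in which the jaws open and shut (so a half turn about z gives the same grasp; the last joint's range is limited). The gripper opens to 88 mm and grips with 3 to 60 N. Pads are 19 mm wide; open, the fingers measure 130 mm over their backs; the gripper's body (78 mm by 193 mm) begins 47 mm behind the grasp point.
Start: joints at [0.288, 0.359, 0.012, 0, -1.224, -0.288], TCP at [0.675, -0, 0.405] pointing down, gripper open.
Joint ranges: [-3.07, 3.07], [-1.43, 2.12], [-1.02, 1.25], [-3.03, 1.67], [-3.05, -0], [-3.03, 3.03]. Speed limits (rad/s): [2.39, 2.39, 3.01, 3.14, 3.14, 3.14].

INTERFACE

Orientations are given as [roll, pitch, yaw] about the fixed x, y, z axes, in that order (R = Rz(yaw) Ry(pitch) Rx(roll)).
In Python, from station import * gives the robot as it stands.
- The arm moves only by the tool send_rows, never from a script. Its argument "motion" is a list of rows, each an object with "offset": the shift along the tool's x, y, z in cm, a list of three; "turn": the turn about the tool's z in degrees. In form: [{"offset": [x, y, z], "turn": turn}, ...]. A call has 1 to 8 rows; each row is the pose to reach, as a shift and turn from the pose commanded when the call began, along the tool's axes at that moment; what a row does not reach only later rows make up. A row lasts 1/10 s, in which the tool goes at most 50 mm and 8.59 degrees, less where a joint would pass 70% of its speed; a pose out of reach is approached as far as the arm can. A call with a gripper value outside its range is refused whole. "hand" is the opening, from -1 (shut) to 1 (fully open), set as the call begins (left out, the last holds). The fingers move at their own pace and stop on an object; "squeeze" is the grip in N (left out, the last holds). Time passes only in rows, so rows that repeat a pose let the fingers close. It gives the time, the measured TCP pose, the force and the opening at its end, in the units of the state.
- get_state(): the state, without advancing time (a new reading comes with each control period).
- grab_frame(name): name is "scene" or "side" or "wrist"; returns a dict with "frame" (480x640x3 uint8, blue, green, red), "range_z" (480x640 float32, m along the optical axis (not along the pixel's ray), 0 where there is no reading), "vertical_fov" (degrees; the focal length in pixels is half the picture's height over the tangent of half this angle, whatever the lens; pixels are square), "cx", "cy" (the principal point, pixels), "k1" (the pictures are not rectified: a ray, as slopes to the right and down, at radius r is drawn at 1 + k1 r^2 times it, then the intrinsics apply), "cam_to_world" (4x4, takes a point from camera to world coordinates). Camera axes: x right, y up, looking along -z (the intrinsics and any distortion apply to the point x, -y, -z); pixel columns grow to the right and rows downward; lengths in m; the calibration is good to about 2 mm. A picture is of the moment at which its call begins.
- job_done(): hands the job in, once; it reports no verdict.
The state is a dict: "t": time; "q": joint angles; "qd": joint speeds; "joint_efforts": joint torques, N m; "eef_pos": TCP position; "ee_rot": TCP orientation; "force": force on the tool from outside, world axes, zero at the start; "moment": the same for the moment, N m; "width": finger opening in m.
Only numpy, scipy, OpenCV 4.12 (cv2) and the standard library are available. Lean on these libraries where they do the work, as an engineer would, in place of code of your own. Each camera call takes 0.05 s, during which the arm holds its last target. There are 200 camera calls.

## Working session

There is one attempt and no reset: what is moved stays moved. The work goes in short steps, Python scripts to look and compute and a tool call to move; the robot and the scene stay as the last step left them, time stands still between calls to the robot, and variables do not carry over. Pictures are saved under pics/ and viewed, about 8 in all and at most 12, crops included, and the job is handed in when it is done.

Besides the shell and the picture viewer there is one more tool, called after "Call:" by a JSON object that holds its "name" and its "arguments", one argument or row to a line. send_rows: Moves the arm, as the interface text tells. Its arguments: {"type":"object","properties":{"motion":{"type":"array"},"hand":{"type":"number"},"squeeze":{"type":"number"}},"required":["motion"]}

```bash
ls; mkdir -p pics; cat > h.py <<'E'
from station import *
import numpy as np, cv2
from scipy.spatial.transform import Rotation as Ro
def cloud(g):
    f=240/np.tan(np.radians(g["vertical_fov"])/2)
    K=np.array([[f,0,g["cx"]],[0,f,g["cy"]],[0,0,1]])
    v,u=np.mgrid[0:480,0:640]
    d=np.array([(u-g["cx"])/f,(v-g["cy"])/f]); s=d.copy()
    for _ in range(20): s=d/(1+g["k1"]*(s**2).sum(0))
    z=g["range_z"]; P=np.stack([s[0]*z,-s[1]*z,-z],-1)
    T=np.array(g["cam_to_world"]); W=P@T[:3,:3].T+T[:3,3]; W[z<=0]=np.nan
    return W
def proj(g,p):
    f=240/np.tan(np.radians(g["vertical_fov"])/2)
    T=np.linalg.inv(np.array(g["cam_to_world"])); c=np.atleast_2d(p)@T[:3,:3].T+T[:3,3]
    s=np.stack([c[:,0],-c[:,1]],-1)/-c[:,2:]; s=s*(1+g["k1"]*(s**2).sum(1,keepdims=True))
    return s*f+[g["cx"],g["cy"]]
E
python3 - <<'E'
from h import *
import pickle
G={n:grab_frame(n) for n in("scene","side","wrist")}
pickle.dump(G,open("g0.pkl","wb"))
for n,g in G.items(): print(n,g["vertical_fov"],g["k1"],np.round(g["cam_to_world"],2).tolist())
cv2.imwrite("pics/a.png",G["scene"]["frame"]); cv2.imwrite("pics/b.png",G["side"]["frame"])
print(get_state())
E
```

```text
pics
scene 56.188260178927436 0.026996745873840107 [[0.62, -0.64, 0.46, 1.04], [0.79, 0.51, -0.35, -0.46], [-0.01, 0.58, 0.81, 1.08], [0.0, 0.0, 0.0, 1.0]]
side 42.82822635583797 0.06940365617109004 [[0.76, 0.49, -0.43, -0.19], [-0.65, 0.59, -0.48, -0.85], [0.02, 0.64, 0.76, 1.39], [0.0, 0.0, 0.0, 1.0]]
wrist 63.513460507675134 -0.051629620080287375 [[-1.0, 0.0, 0.0, 0.67], [-0.0, -0.96, -0.29, -0.08], [0.0, -0.29, 0.96, 0.38], [0.0, 0.0, 0.0, 1.0]]
{'t': 0.15, 'q': array([ 2.88108722e-01,  3.59194974e-01,  1.12912383e-02, -2.29582672e-04,
       -1.22410485e+00, -2.88076726e-01]), 'qd': array([-6.04906945e-04, -5.52857388e-04,  2.31316536e-03, -5.15582057e-04,
       -3.30305001e-05, -2.50807426e-04]), 'joint_efforts': array([ 1.39394037e-04, -5.83274567e+01,  2.93289685e+01,  7.00122759e+00,
        8.75052094e-03, -9.76538854e-05]), 'eef_pos': array([ 6.74859418e-01, -2.78120345e-06,  4.03969544e-01]), 'ee_rot': array([ 3.14036902e+00, -1.37481094e-04, -1.57084239e+00]), 'force': array([-0.59568156,  0.49796582,  0.19200179]), 'moment': array([ 0.00725993,  0.0011122 , -0.02706297]), 'width': 0.08753247167312186}
```

View pics/a.png

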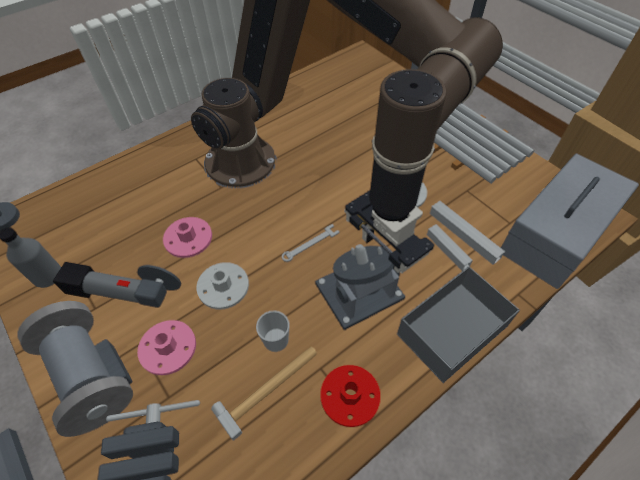

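View pics/b.png

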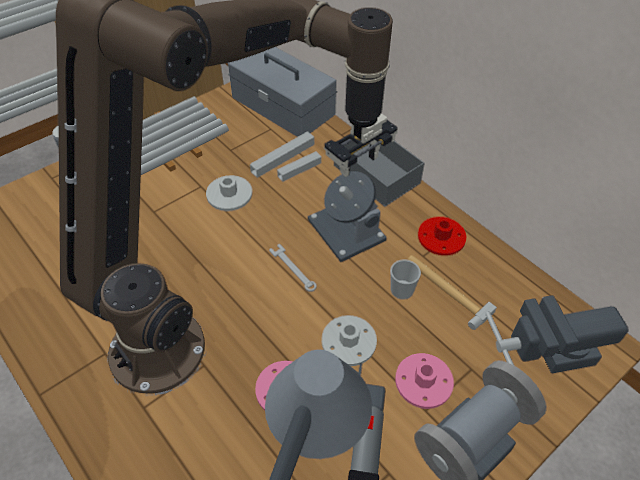

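The flange candidates are the grey disc with holes (scene 222,285; side 349,339), the grey disc without holes (side 229,191), which is the blank, and the pink and red ones, which are decoys. The grey one with four holes fits. I'll measure it and the positioner face, and check both in one enlarged crop.

```bash
cat > m.py <<'E'
from h import *
import pickle
from scipy.optimize import least_squares
G=pickle.load(open("g0.pkl","rb"))
tiles=[]
def rect(g,o,X,Y,half,n=390):
    a=np.linspace(-half,half,n); A,B=np.meshgrid(a,-a)
    p=o+A[...,None]*X+B[...,None]*Y
    uv=proj(g,p.reshape(-1,3)).reshape(n,n,2).astype(np.float32)
    return cv2.remap(g["frame"],uv[...,0],uv[...,1],cv2.INTER_CUBIC)
for n,seed in(("scene",(222,285)),("side",(349,339))):
    g=G[n];W=cloud(g)
    s=W[seed[1]-3:seed[1]+4,seed[0]-3:seed[0]+4].reshape(-1,3); c0=np.nanmedian(s,0)
    near=np.hypot(W[...,0]-c0[0],W[...,1]-c0[1])<.1
    top=W[near&(W[...,2]>.006)&(W[...,2]<.02)]; bt=W[near&(W[...,2]>.05)]
    tab=W[near&(W[...,2]<.006)]
    c,r=cv2.minEnclosingCircle(top[:,:2].astype(np.float32))
    print(n,"plate c",np.round(c,4),"r",round(r,4),"z",np.median(top[:,2]).round(4),"boss c",bt[:,:2].mean(0).round(4),"mid",((bt.max(0)+bt.min(0))/2).round(4),"z",np.median(bt[:,2]).round(4),"table",np.median(tab[:,2]).round(4))
    tiles.append(rect(g,np.array([*c,.012]),np.array([1,0,0]),np.array([0,1,0]),.08))
# face
for n in("scene","side"):
    g=G[n];W=cloud(g)
    m=(W[...,2]>.1)&(W[...,2]<.24)&(W[...,0]>.5)&(W[...,0]<.95)&(abs(W[...,1])<.2)
    P=W[m]; rng=np.random.default_rng(0);best=0
    for _ in range(3000):
        a=P[rng.choice(len(P),3,False)]; nn=np.cross(a[1]-a[0],a[2]-a[0]); l=np.linalg.norm(nn)
        if l<1e-6: continue
        nn/=l; nn*=np.sign(nn[2])
        if abs(nn[2]-np.cos(np.pi/6))>.03: continue
        k=abs((P-a[0])@nn)<.002
        if k.sum()>best: best=k.sum();bk=k
    Q=P[bk];c=Q.mean(0);nn=np.linalg.svd(Q-c)[2][2];nn*=np.sign(nn[2])
    print(n,len(Q),"n",nn.round(4),"tilt",np.degrees(np.arccos(nn[2])).round(2),"yaw of -n",np.degrees(np.arctan2(-nn[1],-nn[0])).round(2))
    Y=np.cross(nn,[-nn[0],-nn[1],0]);Y/=np.linalg.norm(Y);X=np.cross(Y,nn)
    if X[2]<0:X,Y=-X,-Y
    ab=np.stack([(Q-c)@X,(Q-c)@Y],1).astype(np.float32)
    cc,r=cv2.minEnclosingCircle(ab); o=c+cc[0]*X+cc[1]*Y
    print(" face",o.round(4),"r",round(r,4),"X",X.round(3),"Y",Y.round(3))
    tiles.append(rect(g,o+.018*nn,X,Y,.08))
im=np.vstack([np.hstack(tiles[:2]),np.hstack(tiles[2:])])
cv2.imwrite("pics/c.png",cv2.resize(im,(600,600)))
E
python3 m.py
```

```text
scene plate c [ 0.4097 -0.2949] r 0.0957 z 0.0113 boss c [ 0.3852 -0.2987] mid [ 0.3841 -0.2982  0.0557] z 0.0547 table -0.0005
side plate c [ 0.3718 -0.3098] r 0.098 z 0.0108 boss c [ 0.3801 -0.301 ] mid [ 0.3634 -0.3365  0.0764] z 0.0546 table -0.0004
scene 1145 n [-0.4918  0.0828  0.8668] tilt 29.91 yaw of -n -9.56
 face [ 0.6289 -0.017   0.1499] r 0.0776 X [ 0.855 -0.144  0.499] Y [0.166 0.986 0.   ]
side 789 n [-0.486   0.0705  0.8711] tilt 29.41 yaw of -n -8.26
 face [ 0.6297 -0.0141  0.1493] r 0.0773 X [ 0.862 -0.125  0.491] Y [0.144 0.99  0.   ]
```

View pics/c.png

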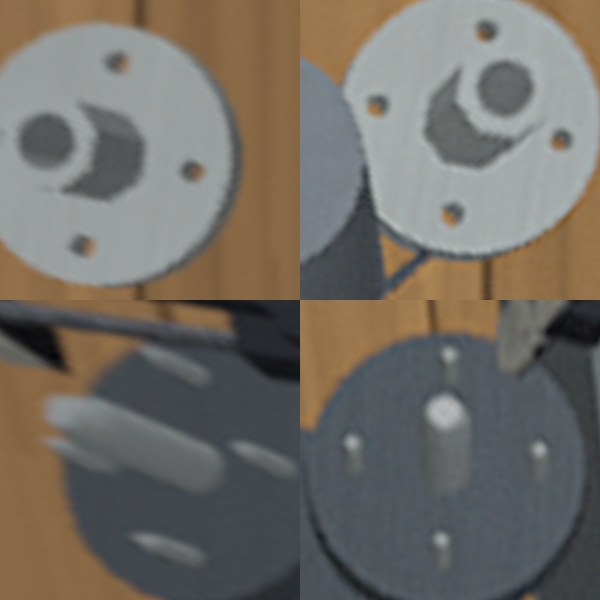

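The crop shows four holes in the chosen grey disc, with hole directions about -10.8° (mod 90) in both views. The stud pair lies at about 79° horizontal yaw. By rectified pixels the flange centre is about (0.3825, -0.296). I'm checking the lamp in the foreground, then moving to hover.

```bash
python3 - <<'E'
from h import *
import pickle
G=pickle.load(open("g0.pkl","rb"));W=cloud(G["side"])
for u,v in((320,400),(320,370),(280,440),(365,440),(229,188)): print(u,v,W[v,u].round(3))
E
```

```text
320 400 [ 0.01  -0.616  0.714]
320 370 [ 0.033 -0.589  0.719]
280 440 [-0.038 -0.596  0.634]
365 440 [ 0.221 -0.524  0.062]
229 188 [0.438 0.31  0.047]
```

Call:
{"name": "send_rows", "arguments": {
  "motion": [
    {"offset": [4, 4, 0], "turn": 8},
    {"offset": [8, 8, 0], "turn": 16},
    {"offset": [12, 12, 1], "turn": 24},
    {"offset": [16, 16, 2], "turn": 32},
    {"offset": [20, 20, 2], "turn": 40},
    {"offset": [24, 24, 2], "turn": 48},
    {"offset": [28, 28, 2], "turn": 56},
    {"offset": [29.6, 29.2, 2], "turn": 64}
  ]
}}

```text
t: 0.95
eef_pos: [0.3927, -0.2843, 0.3849]
ee_rot: [-3.141, 0.0, -2.693]
force: [1.2, -1.1, 0.4]
width: 0.0873
```

Call:
{"name": "send_rows", "arguments": {
  "motion": [
    {"offset": [0, 0, 1], "turn": 8},
    {"offset": [0, 0, 2], "turn": 16},
    {"offset": [0, 0, 3], "turn": 24},
    {"offset": [0, 0, 3], "turn": 32},
    {"offset": [0, 0, 3], "turn": 36.8},
    {"offset": [0, 0, 3], "turn": 36.8},
    {"offset": [0, 0, 3], "turn": 36.8}
  ]
}}

```text
t: 1.65
eef_pos: [0.3945, -0.2834, 0.3547]
ee_rot: [3.142, -0.0, 2.956]
force: [-1.0, -0.1, -1.2]
width: 0.0875
```

```bash
cat > m2.py <<'E'
from h import *
import pickle
G={n:grab_frame(n) for n in("scene","side","wrist")}
pickle.dump(G,open("g1.pkl","wb"))
s=get_state();print(s["t"],s["eef_pos"].round(4),s["ee_rot"].round(4))
def rect(g,o,X,Y,half,n=300):
    a=np.linspace(-half,half,n); A,B=np.meshgrid(a,-a)
    uv=proj(g,(o+A[...,None]*X+B[...,None]*Y).reshape(-1,3)).reshape(n,n,2).astype(np.float32)
    return cv2.remap(g["frame"],uv[...,0],uv[...,1],cv2.INTER_CUBIC)
ex=np.eye(3)
g=G["wrist"];W=cloud(g)
near=np.hypot(W[...,0]-.3825,W[...,1]+.296)<.1
bt=W[near&(W[...,2]>.05)&(W[...,2]<.062)]
print("boss",len(bt),((bt.max(0)+bt.min(0))/2).round(4),np.ptp(bt,axis=0).round(4))
# face pose: normal fixed at 30 deg, fit yaw+offset on plane inliers and edge circle
from scipy.optimize import least_squares
out=[]
for n in("scene","side"):
    g=G[n];W=cloud(g)
    P=W[(abs(W[...,0]-.628)<.09)&(abs(W[...,1]+.013)<.09)&(W[...,2]>.1)&(W[...,2]<.2)]
    f0=np.array([.628,-.012,.149]); N=lambda y:np.array([-.5*np.cos(y),-.5*np.sin(y),np.sqrt(.75)])
    r=least_squares(lambda p:(P-f0)@N(p[0])-p[1],[-.15,0],loss="cauchy",f_scale=.0005)
    y,d=r.x;nn=N(y);X=np.array([np.sqrt(.75)*np.cos(y),np.sqrt(.75)*np.sin(y),.5]);Y=np.cross(nn,X)
    Q=P[abs((P-f0)@nn-d)<.0015]; ab=np.stack([(Q-f0)@X,(Q-f0)@Y],1).astype(np.float32)
    c,R=cv2.minEnclosingCircle(ab); print(n,len(Q),"yaw",np.degrees(y).round(2),"d",round(d,4),"face",(f0+c[0]*X+c[1]*Y+d*nn).round(4),"R",round(R,4))
    out.append(rect(g,f0+d*nn+.018*nn,X,Y,.08)); out.append(rect(g,f0+d*nn+.044*nn,X,Y,.08))
im=np.vstack([np.hstack([cv2.resize(G["wrist"]["frame"],(400,300)),rect(G["wrist"],np.array([.3825,-.296,.012]),ex[0],ex[1],.08)]),np.hstack([out[0],np.hstack([out[2][:,:],out[3][:,:100]])])]) if 0 else np.vstack([np.hstack([rect(G["wrist"],np.array([.3825,-.296,.012]),ex[0],ex[1],.08),out[0]]),np.hstack([out[2],out[3]])])
cv2.imwrite("pics/d.png",im)
E
python3 m2.py
```

```text
1.8 [ 0.3946 -0.2834  0.3548] [3.1416e+00 1.0000e-04 2.9547e+00]
boss 2319 [ 0.3721 -0.3272  0.0547] [0.0732 0.1142 0.0092]
scene 1092 yaw -9.3 d -0.0001 face [ 0.6289 -0.0164  0.1499] R 0.0775
side 97 yaw -9.06 d 0.0 face [0.5938 0.0146 0.1271] R 0.0523
```

View pics/d.png

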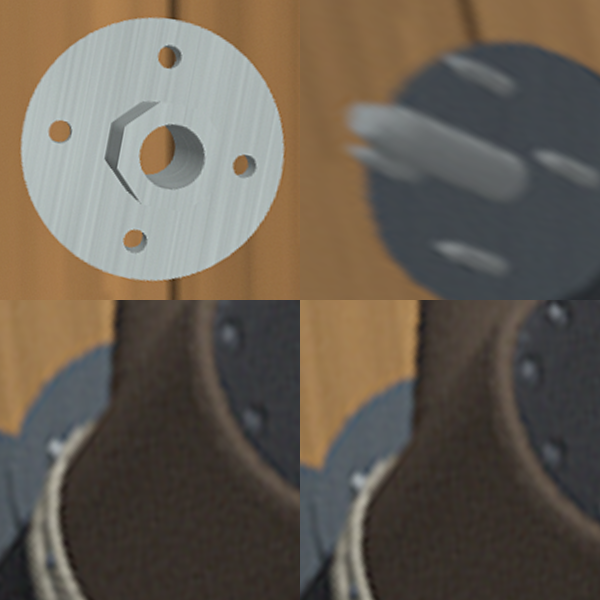

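The wrist view puts the hole pairs' midpoint at (152,148), so the centre is (0.3837, -0.2949), with angle 79.2°. Jaws are at 79.3°. Face yaw is about -9.2°. I'm going down to grip.

Call:
{"name": "send_rows", "arguments": {
  "motion": [
    {"offset": [0.87, -1.35, 3], "turn": 0},
    {"offset": [0.87, -1.35, 7], "turn": 0},
    {"offset": [0.87, -1.35, 11], "turn": 0},
    {"offset": [0.87, -1.35, 14], "turn": 0},
    {"offset": [0.87, -1.35, 15.2], "turn": 0},
    {"offset": [0.87, -1.35, 15.2], "turn": 0}
  ]
}}

```text
t: 2.4
eef_pos: [0.3828, -0.2948, 0.2009]
ee_rot: [3.141, -0.004, 2.954]
force: [0.5, 0.1, -0.1]
width: 0.088
```

Call:
{"name": "send_rows", "arguments": {
  "motion": [
    {"offset": [0, 0, 0], "turn": 0},
    {"offset": [0, 0, 0], "turn": 0},
    {"offset": [0, 0, 0], "turn": 0},
    {"offset": [0, 0, 0], "turn": 0},
    {"offset": [0, 0, 0], "turn": 0},
    {"offset": [0, 0, 0], "turn": 0},
    {"offset": [0, 0, 0], "turn": 0}
  ],
  "hand": -1,
  "squeeze": 25
}}

```text
t: 3.1
eef_pos: [0.3836, -0.2951, 0.2032]
ee_rot: [-3.141, 0.0, 2.953]
force: [-0.3, 0.8, 5.8]
width: 0.0476
```

Gripped at 47.6 mm. The interface can't tilt the tool, so I'll let the flange pivot about the level jaw axis, using the spigot and the up-slope stud. Carrying it to above the spigot.

Call:
{"name": "send_rows", "arguments": {
  "motion": [
    {"offset": [0, 0, -2], "turn": 0},
    {"offset": [0, 0, -5], "turn": 0},
    {"offset": [0, 0, -9], "turn": 0},
    {"offset": [0, 0, -13], "turn": 0},
    {"offset": [-1, 2, -17], "turn": 0},
    {"offset": [-2.5, 5, -20], "turn": 0},
    {"offset": [-4, 8, -22], "turn": 0},
    {"offset": [-5.5, 11, -22], "turn": 0}
  ],
  "hand": -1
}}

```text
t: 3.9
eef_pos: [0.4588, -0.1963, 0.4253]
ee_rot: [3.141, 0.004, 2.953]
force: [1.2, -1.1, -6.4]
width: 0.0478
```

Call:
{"name": "send_rows", "arguments": {
  "motion": [
    {"offset": [-1.5, 3, 0], "turn": 0},
    {"offset": [-3, 6, 0], "turn": 0},
    {"offset": [-5, 9.5, 0], "turn": 0},
    {"offset": [-7, 13, 0], "turn": 0},
    {"offset": [-9, 16.5, 0], "turn": 0},
    {"offset": [-10.4, 19, 0], "turn": 0},
    {"offset": [-11.2, 21, 0], "turn": 0},
    {"offset": [-11.2, 21, 0], "turn": 0}
  ]
}}

```text
t: 4.7
eef_pos: [0.6084, -0.0099, 0.4209]
ee_rot: [-3.141, -0.003, 2.955]
force: [-0.6, -0.2, -5.8]
width: 0.0478
```

```bash
cat > v.py <<'E'
from h import *
import sys,pickle
G={n:grab_frame(n) for n in("scene","side")}
s=get_state();print(s["t"],s["eef_pos"].round(4),s["ee_rot"].round(4),s["force"].round(1),s["width"])
pickle.dump(G,open(sys.argv[1]+".pkl","wb"))
t=[]
for n in G:
    c=proj(G[n],[.62,-.014,.19])[0].astype(int); k=85
    x=np.clip(c[0]-k,0,640-2*k);y=np.clip(c[1]-k,0,480-2*k)
    t.append(cv2.resize(G[n]["frame"][y:y+2*k,x:x+2*k],(400,400),interpolation=cv2.INTER_CUBIC))
cv2.imwrite("pics/"+sys.argv[1]+".png",np.hstack(t))
E
python3 v.py e
```

```text
4.8 [ 0.6071 -0.0118  0.4216] [-3.1409e+00 -2.4000e-03  2.9535e+00] [-0.5 -0.4 -4.7] 0.047736467643369036
```

View pics/e.png

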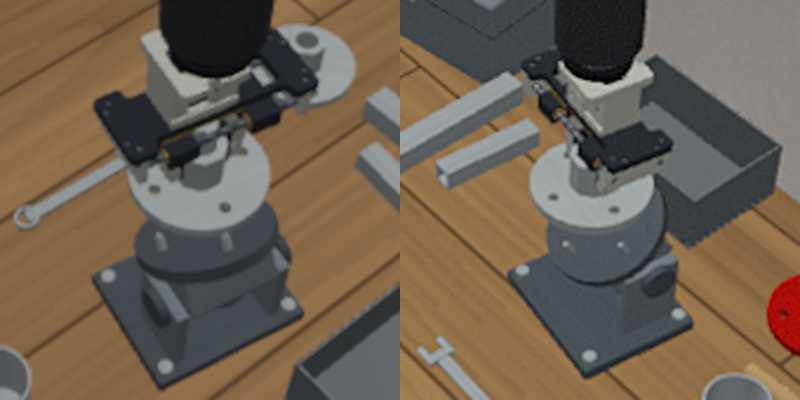

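Flange level over the spigot, holes in line with the studs. Force implies about 0.5 kg. Going down lightly onto the spigot tip and up-slope stud.

Call:
{"name": "send_rows", "arguments": {
  "motion": [
    {"offset": [0, 0, 1.2], "turn": 0},
    {"offset": [0, 0, 2.2], "turn": 0},
    {"offset": [0, 0, 2.7], "turn": 0},
    {"offset": [0.2, 0, 3.0], "turn": 0},
    {"offset": [0.4, 0, 3.1], "turn": 0},
    {"offset": [0.6, 0, 3.2], "turn": 0}
  ],
  "squeeze": 12
}}

```text
t: 5.4
eef_pos: [0.6018, -0.011, 0.3914]
ee_rot: [3.141, 0.002, 2.953]
force: [0.5, -0.1, -2.4]
width: 0.048
```

Call:
{"name": "send_rows", "arguments": {
  "motion": [
    {"offset": [0.2, 0, 0.1], "turn": 0},
    {"offset": [0.5, 0, 0.2], "turn": 0},
    {"offset": [0.7, 0, 0.3], "turn": 0},
    {"offset": [0.9, 0, 0.45], "turn": 0},
    {"offset": [1.1, 0, 0.6], "turn": 0},
    {"offset": [1.3, -0.05, 0.8], "turn": 0},
    {"offset": [1.4, -0.05, 1.0], "turn": 0}
  ]
}}

```text
t: 6.1
eef_pos: [0.5874, -0.0084, 0.381]
ee_rot: [3.141, 0.0, 2.953]
force: [-1.3, 2.9, 3.4]
width: 0.0481
```

```bash
python3 v.py f
```

```text
6.2 [ 0.5874 -0.0084  0.3806] [ 3.1410e+00 -4.0000e-04  2.9534e+00] [-0.9  3.7  1.4] 0.04776368530805727
```

View pics/f.png

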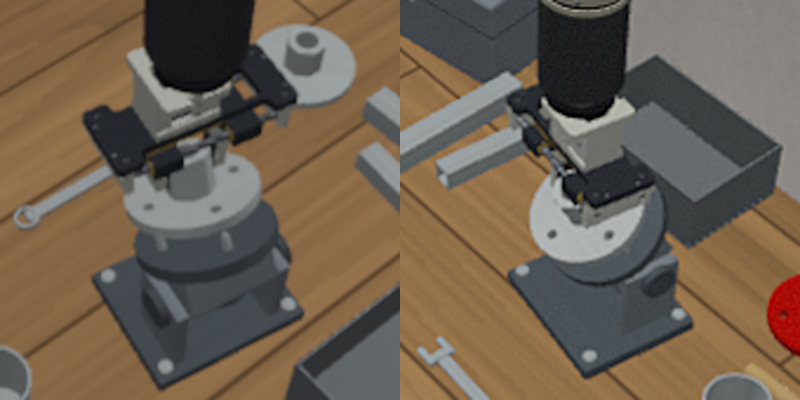

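It's pivoting as planned, with low forces. Sliding along the spigot axis.

Call:
{"name": "send_rows", "arguments": {
  "motion": [
    {"offset": [-0.2, 0, 0.4], "turn": 0},
    {"offset": [-0.45, 0, 0.8], "turn": 0},
    {"offset": [-0.65, 0, 1.15], "turn": 0},
    {"offset": [-0.85, 0.05, 1.5], "turn": 0},
    {"offset": [-0.85, 0.05, 1.5], "turn": 0}
  ]
}}

```text
t: 6.7
eef_pos: [0.5972, -0.0093, 0.3647]
ee_rot: [3.141, 0.001, 2.953]
force: [5.0, 4.5, -4.1]
width: 0.0478
```

```bash
cat > pl.py <<'E'
from h import *
import sys
exec(open("v.py").read())
from scipy.optimize import least_squares
f0=np.array([.629,-.015,.150]);y=np.radians(-9.2);n=np.array([-.5*np.cos(y),-.5*np.sin(y),.75**.5])
X=np.array([.866*np.cos(y),.866*np.sin(y),.5]);Y=np.cross(n,X)
for k in G:
    W=cloud(G[k]);C=G[k]["frame"].astype(int).mean(-1)
    L=np.stack([(W-f0)@X,(W-f0)@Y,(W-f0)@n],-1);r=np.hypot(L[...,0],L[...,1])
    m=(r<.064)&(r>.03)&(L[...,2]>.003)&(L[...,2]<.055)&(C>125)
    P=L[m]
    if len(P)<50: print(k,len(P));continue
    q=least_squares(lambda p:P[:,2]-p[0]-p[1]*P[:,0]-p[2]*P[:,1],[.03,0,0],loss="cauchy",f_scale=.0007).x
    print(k,len(P),"top height mm",(q[0]*1e3).round(1),"tilt err deg x,y",np.degrees(q[1:]).round(2))
E
python3 pl.py g
```

```text
6.8 [ 0.5972 -0.0093  0.3647] [3.1404e+00 9.0000e-04 2.9531e+00] [ 5.5  4.5 -4.2] 0.047782498257240326
scene 645 top height mm 31.2 tilt err deg x,y [-2.31 -0.32]
side 544 top height mm 31.4 tilt err deg x,y [-2.04 -0.43]
```

View pics/g.png

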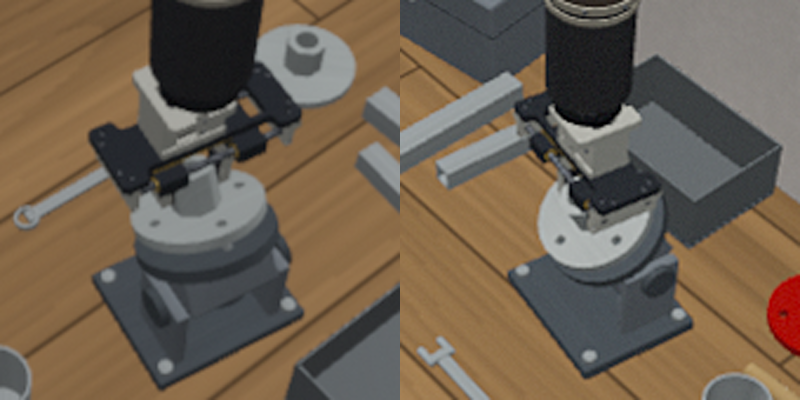

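Call:
{"name": "send_rows", "arguments": {
  "motion": [
    {"offset": [-0.1, 0.1, 0.2], "turn": 0},
    {"offset": [-0.2, 0.1, 0.4], "turn": 0},
    {"offset": [-0.3, 0.1, 0.6], "turn": 0},
    {"offset": [-0.45, 0.1, 0.8], "turn": 0},
    {"offset": [-0.45, 0.1, 0.8], "turn": 0}
  ]
}}

```text
t: 7.3
eef_pos: [0.6013, -0.0097, 0.3575]
ee_rot: [3.141, 0.001, 2.953]
force: [4.9, 2.4, -3.3]
width: 0.0476
```

```bash
python3 pl.py h1
```

```text
7.4 [ 0.6012 -0.0097  0.3575] [3.1412e+00 7.0000e-04 2.9528e+00] [ 5.1  1.6 -3.3] 0.04792287352025301
scene 641 top height mm 22.8 tilt err deg x,y [-2.04 -0.55]
side 560 top height mm 23.5 tilt err deg x,y [-1.98 -0.  ]
```

The underside is now about 11 mm from the face, below the 18 mm stud tops, so the holes have found the studs. Pushing home.

Call:
{"name": "send_rows", "arguments": {
  "motion": [
    {"offset": [-0.25, 0, 0.3], "turn": 0},
    {"offset": [-0.4, 0.05, 0.6], "turn": 0},
    {"offset": [-0.55, 0.05, 0.8], "turn": 0},
    {"offset": [-0.7, 0.05, 1.0], "turn": 0},
    {"offset": [-0.75, 0.05, 1.2], "turn": 0},
    {"offset": [-0.75, 0.05, 1.2], "turn": 0}
  ]
}}

```text
t: 8.0
eef_pos: [0.6072, -0.0106, 0.3462]
ee_rot: [-3.141, -0.003, 2.954]
force: [-6.6, 6.2, 8.7]
width: 0.0478
```

```bash
python3 pl.py h2
```

```text
8.1 [ 0.6072 -0.0106  0.3462] [-3.1408e+00 -2.6000e-03  2.9536e+00] [-5.9  6.2  9.5] 0.04794159662077055
scene 606 top height mm 11.8 tilt err deg x,y [ 0.02 -0.23]
side 538 top height mm 11.7 tilt err deg x,y [-0.8  -0.38]
```

The plate top is at 11.8 mm (12 expected) and the tilt error is about 0. A little more press, then release and retreat.

Call:
{"name": "send_rows", "arguments": {
  "motion": [
    {"offset": [0, 0, 0.15], "turn": 0},
    {"offset": [0, 0, 0.3], "turn": 0},
    {"offset": [0, 0, 0.3], "turn": 0}
  ],
  "squeeze": 15
}}

```text
t: 8.4
eef_pos: [0.6076, -0.0107, 0.3451]
ee_rot: [-3.141, 0.0, 2.954]
force: [-7.9, 5.6, 18.2]
width: 0.0478
```

Call:
{"name": "send_rows", "arguments": {
  "motion": [
    {"offset": [0, 0, -0.2], "turn": 0},
    {"offset": [0, 0, -0.2], "turn": 0},
    {"offset": [0, 0, -0.2], "turn": 0},
    {"offset": [0, 0, -0.2], "turn": 0},
    {"offset": [0, 0, -0.2], "turn": 0},
    {"offset": [0, 0, -0.2], "turn": 0}
  ],
  "hand": 1
}}

```text
t: 9.0
eef_pos: [0.6083, -0.0107, 0.3445]
ee_rot: [-3.141, -0.001, 2.953]
force: [0.8, -0.3, -0.3]
width: 0.0863
```

Call:
{"name": "send_rows", "arguments": {
  "motion": [
    {"offset": [0, 0, -1], "turn": 0},
    {"offset": [0, 0, -3], "turn": 0},
    {"offset": [0, 0, -6], "turn": 0},
    {"offset": [0, 0, -10], "turn": 0},
    {"offset": [0, 0, -14], "turn": 0},
    {"offset": [0, 0, -18], "turn": 0},
    {"offset": [0, 0, -18], "turn": 0}
  ]
}}

```text
t: 9.7
eef_pos: [0.6085, -0.0111, 0.5324]
ee_rot: [3.139, 0.01, 2.953]
force: [-0.7, 0.0, 0.4]
width: 0.0874
```

```bash
python3 pl.py h3
```

```text
9.8 [ 0.608  -0.0107  0.5266] [3.1401e+00 2.7000e-03 2.9531e+00] [-0.4  0.4 -2.3] 0.08742475261763627
scene 664 top height mm 11.7 tilt err deg x,y [ 0.04 -0.08]
side 922 top height mm 11.8 tilt err deg x,y [-0.26  0.5 ]
```

View pics/h3.png

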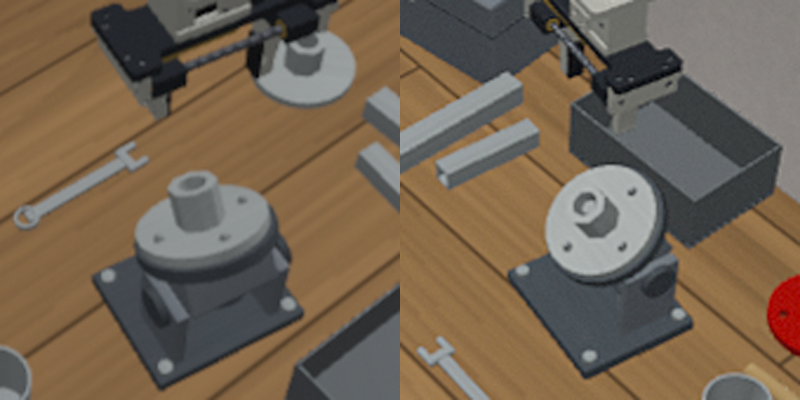

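The flange sits flush on the face with the boss outwards and the studs in its holes (side crop: holes near (568,247), (622,246), (632,190)). The blank, wrench and tubes are undisturbed and the gripper is well clear.

```bash
python3 -c "
from station import *
print(job_done())"
```

```text
the job is handed in; nothing more can be done
None
```

The flange is mounted on the positioner face, boss outwards, and I've handed the job in at about 9.8 s of the 51 s allowed. The moves can't tilt the tool, so I gripped the boss by two flats lined up with the studs. I then let the flange pivot between the pads onto the tilted spigot and pushed it home.

**Seating:** after I let go, both cameras put the top of the plate 11.7–11.8 mm above the face, where 12 mm means fully home. Its tilt from the face was within about 0.5°.

**Forces:** the largest force reading I saw was about 20 N, well under the 120 N limit. The gripper is open, with the TCP about 0.18 m above where it let go.

**Rest of the bench:** the blank, wrench and tubes look unmoved in the last picture. I didn't check the hammer and tin there (the tin is only partly in view), but the arm never went near either.

**Disagreements:** the cameras differed by 1–3 mm on the flange and face centres. During insertion the flange leaned about 2° short, which went away once it was seated. None of the checks failed.

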